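# Put the cruet set back in its caddy

## Task

The meal is over: gather the cruet set into its oak caddy, standing the two corked china bottles, the pepper mill and the salt shaker each upright and fully down in the recess cut to its size (large bottle in the largest, then small bottle, mill, and shaker in the smallest). Leave the bud vase, the candlestick and the egg cup standing where they are.

Things in the scene. Friction and masses are not known exactly. Their poses are not given: they have to be found in the camera images.
- caddy: Loose dark oak block 184 (x) by 174 (y) by 36 mm, brass bow handles 22 mm out at both x ends. Four round recesses 24 mm deep (floors 12 mm up), about 9 mm spare around each piece; centres (x, y mm) in its frame: oil (-42, 37) dia 84; vinegar (47, 37) dia 74; mill (-42, -47) dia 64; salt (47, -47) dia 54. Origin: centre of underside, z up. 1.2 kg; left or right on the table, any yaw.
- oil_bottle: The larger of the two white china bottles with a cork stopper: body 66 mm diameter up to 76 mm height, shoulder, then a straight neck 26 mm diameter from 110 to 143 mm, cork 22 mm diameter on top to 160 mm. Grip it by the neck. About 0.4 kg. Origin: centre of its underside, z up along its axis.
- vinegar_bottle: The smaller of the two white china bottles with a cork stopper: body 56 mm diameter up to 60 mm height, shoulder, then a straight neck 26 mm diameter from 87 to 120 mm, cork 22 mm diameter on top to 137 mm. Grip it by the neck. About 0.3 kg. Origin: centre of its underside, z up along its axis.
- pepper_mill: Pale beech pepper mill: foot 46 mm diameter, waist 31 mm at 45 mm height, a narrow steel collar at 74 to 79 mm, then a turned wooden head 39 mm diameter, straight-sided from 83 to 103 mm, with a small steel ball on top; 122 mm high. Grip it by the head (it is one rigid piece). About 0.16 kg. Origin: centre of its underside, z up along its axis.
- salt_shaker: White china salt shaker with a domed, pierced steel cap: 36 mm diameter up to 30 mm height, narrowing to 33 mm under the cap at 58 mm; 76 mm high. About 0.11 kg. Origin: centre of its underside, z up along its axis.
- bud_vase: White china bud vase, not of the set: 56 mm diameter, 125 mm high, slim neck and an open, flared mouth 40 mm across, no cork. Origin: centre of its underside.
- candlestick: Pale beech candlestick, not of the set: foot 54 mm diameter, turned stem, socket 36 mm across at 84 mm height with a short white candle of 21 mm diameter; 125 mm high with its wick. Origin: centre of its underside.
- egg_cup: White china egg cup, not of the set: foot 36 mm, open cup 46 mm across, 62 mm high, empty. Origin: centre of its underside.
Things that resemble listed ones, but are neither listed nor needed, are in the scene too. What is shaped like the vinegar_bottle but black or blue is not meant.

How it is judged:
By the outcome, as a careful person would: the job done as asked, in the order asked, and still so for the second after the job is handed in, with the robot touching nothing.
It also fails if it takes over 102 s, if anything falls off the work surface, if the arm or the gripper's body presses on something with over 40 N, if the wrist force passes 120 N, or if a joint passes its speed limit or range.

## Robot

A 7-joint arm with a two-finger parallel gripper is mounted at the origin on the work surface. World frame = base frame: x ahead of the robot, y to its left, z up, the work surface at z = 0. Lengths are in m, angles in rad, forces in N, time in s.
With the tool pointing down it reaches from about 0.35 to 0.9 m from the base axis. Payload 8.1 kg.
Tool frame: the origin (TCP) lies midway between the tips of the shut fingers; the grasp point (between the pads) lies 19 mm behind it; z points along the fingers, y is the line along which they close (so a half turn about z gives the same grasp; the last joint's range is limited). The gripper opens to 92 mm and grips with 3 to 60 N. Pads are 19 mm wide; open, the fingers measure 130 mm over their backs; the gripper's body (75 mm by 190 mm) begins 47 mm behind the grasp point.
Start: joints at [-1.213, 0.434, 0.025, 1.573, -0.012, 1.134, -0.075], TCP at [0.278, 0.56, 0.227] pointing down, gripper open.
Joint ranges: [-2.62, 2.62], [-0.44, 2.09], [-1.27, 1.32], [0.08, 2.57], [-1.32, 4.46], [0.12, 2], [-2.74, 2.74]. Speed limits (rad/s): [2.22, 2.22, 3.01, 3.01, 3.14, 3.14, 3.14].

## Interface

Orientations are given as a rotation vector (axis times angle).
In Python, from cell import arm gives the robot as it stands.
- The arm moves only by the tool carry_out, never from a script. Its arguments are lists of equal length, an entry for each row: "claw": the finger opening in cm, from 0 to 9.18; "delta_pos": the shift along the tool's x, y, z in cm, a list of three; "angular": the turn, a rotation vector about the tool's x, y, z in rad, a list of three. In form: {"claw": [claw, ...], "delta_pos": [[dx, dy, dz], ...], "angular": [[ax, ay, az], ...]}. A call has 1 to 20 rows; each row shifts and turns the commanded pose from where the row before left it, along the tool's axes as they then stand; what a row does not reach is not made up. A row lasts 1/10 s, in which the tool goes at most 50 mm and 8.59 degrees, less where a joint would pass 70% of its speed; a pose out of reach is approached as far as the arm can. A call with a gripper value outside its range is refused whole. The fingers move at their own pace and stop on an object; "force" is the grip in N (left out, the last holds). Time passes only in rows, so rows that do not move let the fingers close. It gives the time, the measured TCP pose, the force, the opening and the grip force at its end, in the units of the state.
- arm.observe(): the state, without advancing time (a new reading comes with each control period).
- arm.get_image(name): name is "scene" or "top" or "wrist"; returns a dict with "frame" (480x640x3 uint8, red, green, blue), "mtx" (3x3 intrinsics, pixels), "T" (4x4, takes a point from camera to world coordinates). Camera axes: x right, y down, z forward; pixel columns grow to the right and rows downward; lengths in m; the calibration is good to about 2 mm. A picture is of the moment at which its call begins. There is no depth.
- arm.sign_off(): hands the job in; it is judged then, once.
Trained networks look in a picture, given as the dict that the camera call returned (one of the last four; its "shot" number tells which), for a name from the list of things; names that differ only in an ending like _2 or _b are one class to them, and where a whole thing is asked for, a point or a joint stands for the part that bears it (a point fixed in the world has none). Each returns a list of dicts, best first, with "conf" (0 to 1); they miss things now and then, are a little off and sometimes report something else, mostly with a low value. They report only what shows in the picture. A call takes as long as a camera call. They do not tell look-alikes from the thing itself.
- arm.look_for(label, picture): "centre" ([column, row] as shares, 0 to 1, of the picture: columns of its width, rows of its height, amid what is visible of it).
- arm.trace(label, picture): "region" (480x640 bool, what is visible of it) and "centre" ([column, row] as shares, 0 to 1, of the picture: columns of its width, rows of its height, amid what is visible of it).
- arm.place_of(label, picture): "centre" ([column, row] as shares, 0 to 1, of the picture: columns of its width, rows of its height: a listed point, or the origin of a listed thing).
The state is a dict: "clock": time; "joints": joint angles; "dq": joint speeds; "joint_efforts": joint torques, N m; "position": TCP position; "ee_rot": TCP orientation; "force": force on the tool from outside, world axes, zero at the start; "ft_torque": the same for the moment, N m; "width": opening from 0.0 (shut) to 1.0 (fully open); "gripper_force": force on a finger pad.
Only numpy, scipy, OpenCV 4.12 (cv2) and the standard library are available. Lean on these libraries where they do the work, as an engineer would, in place of code of your own. Each camera call takes 0.05 s, during which the arm holds its last target. There are 200 camera calls.

## Working session

There is one attempt and no reset: what is moved stays moved. The work goes in short steps, Python scripts to look and compute and a tool call to move; the robot and the scene stay as the last step left them, time stands still between calls to the robot, and variables do not carry over. Pictures are saved under pics/ and viewed, at most 14 in all, crops included, and the job is handed in when it is done.

Besides the shell and the picture viewer there is one more tool, called after "Call:" by a JSON object that holds its "fn" and its "kwargs". carry_out: Moves the arm, as the interface text tells. Its arguments: {"type":"object","properties":{"claw":{"type":"array","items":{"type":"number"}},"delta_pos":{"type":"array","items":{"type":"array","items":{"type":"number"}}},"angular":{"type":"array","items":{"type":"array","items":{"type":"number"}}},"force":{"type":"number"}},"required":["claw","delta_pos","angular"]}

```bash
mkdir -p pics; ls
python3 - <<'E'
from cell import arm
import cv2
print(arm.observe())
for n in ("scene","top"):
    p=arm.get_image(n); cv2.imwrite(f"pics/{n}0.png",p["frame"][...,::-1])
    print(n,p["mtx"].tolist(),p["T"].round(3).tolist())
    for l in "caddy oil_bottle vinegar_bottle pepper_mill salt_shaker bud_vase candlestick egg_cup".split():
        print(l,[((round(r["centre"][0]*640),round(r["centre"][1]*480)),round(r["conf"],2)) for r in arm.place_of(l,p)])
E
```

```text
pics
{'clock': 0.0, 'joints': array([-1.21259718,  0.43524186,  0.02494511,  1.57409976, -0.01158111,
        1.13396572, -0.07512976]), 'dq': array([ 0.00028214,  0.00082959,  0.00139278, -0.00178865, -0.00095426,
       -0.00171305,  0.00047013]), 'joint_efforts': array([ 6.19374623e-04, -6.67830563e+01,  9.85500924e-01, -3.14464974e+01,
       -6.04389142e-02,  4.27285081e-02,  2.06032705e-04]), 'position': array([0.27773306, 0.55933882, 0.22593188]), 'ee_rot': array([-7.17487395e-01, -3.05834531e+00,  2.44350810e-03]), 'force': array([-0.45642065,  0.29851363,  0.51966925]), 'ft_torque': array([-0.03294477, -0.04652754, -0.05127434]), 'gripper_force': 0.0, 'width': 0.9983878614142502}
scene [[467.008335133648, 0.0, 322.00246799999945], [0.0, 467.008335133648, 243.6647180929918], [0.0, 0.0, 1.0]] [[-0.432, 0.496, -0.753, 1.263], [0.902, 0.25, -0.353, 0.314], [0.013, -0.831, -0.556, 0.545], [0.0, 0.0, 0.0, 1.0]]
caddy [((212, 210), 0.76)]
oil_bottle [((362, 310), 0.6)]
vinegar_bottle [((241, 276), 0.87), ((256, 317), 0.86), ((196, 262), 0.63)]
pepper_mill [((266, 238), 0.65)]
salt_shaker [((415, 242), 0.75)]
bud_vase [((292, 295), 0.67), ((301, 215), 0.39)]
candlestick [((390, 276), 0.59)]
egg_cup [((299, 216), 0.59)]
top [[600.3851154392933, 0.0, 328.3431573309935], [0.0, 600.3851154392933, 236.3220083167868], [0.0, 0.0, 1.0]] [[-0.089, -0.972, 0.217, 0.364], [-0.996, 0.087, -0.018, 0.008], [-0.001, -0.218, -0.976, 1.158], [0.0, 0.0, 0.0, 1.0]]
caddy [((498, 283), 0.71)]
oil_bottle [((255, 216), 0.89)]
vinegar_bottle [((333, 160), 0.93), ((383, 201), 0.74), ((432, 192), 0.71)]
pepper_mill []
salt_shaker [((256, 342), 0.83)]
bud_vase [((324, 206), 0.79)]
candlestick [((252, 272), 0.79)]
egg_cup [((397, 325), 0.57)]
```

View pics/scene0.png

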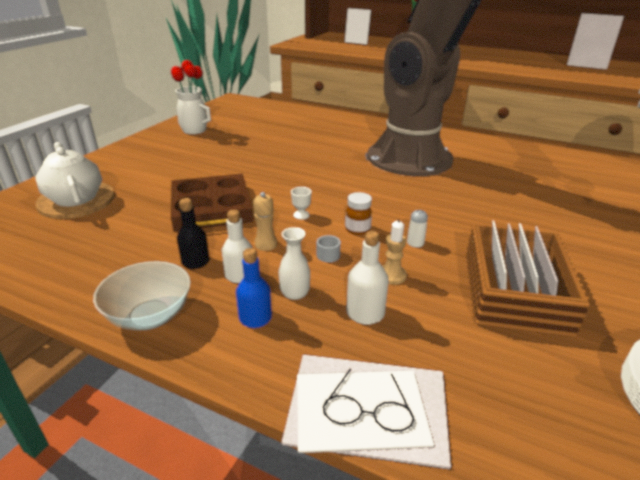

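View pics/top0.png

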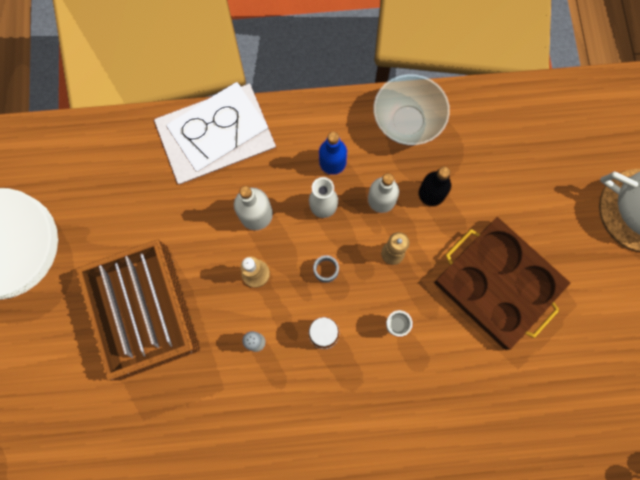

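```bash
cat > h.py <<'E'
from cell import arm
import cv2, numpy as np
from scipy.optimize import minimize
from scipy.spatial.transform import Rotation as R
# profiles: (z, radius) mm
P=dict(oil_bottle=[(0,33),(76,33),(110,13),(143,13),(143,11),(160,11)],
 vinegar_bottle=[(0,28),(60,28),(87,13),(120,13),(120,11),(137,11)],
 pepper_mill=[(0,23),(45,15.5),(74,15),(83,19.5),(103,19.5),(115,6),(122,3)],
 salt_shaker=[(0,18),(30,18),(58,16.5),(70,14),(76,5)],
 bud_vase=[(0,20),(35,28),(60,25),(90,10),(125,20)], candlestick=[(0,27),(12,25),(20,10),(75,10),(84,18),(90,18),(91,10),(118,10)],
 egg_cup=[(0,18),(10,8),(25,10),(40,22),(62,23)])
def proj(p,X):
    X=np.atleast_2d(X); c=(X-p["T"][:3,3])@p["T"][:3,:3]; q=c@p["mtx"].T
    return q[:,:2]/q[:,2:]
def ray(p,uv,z):
    d=p["T"][:3,:3]@np.linalg.solve(p["mtx"],[uv[0],uv[1],1]); o=p["T"][:3,3]
    return (o+d*(z-o[2])/d[2])
a=np.linspace(0,2*np.pi,24,endpoint=False); ring=np.c_[np.cos(a),np.sin(a),0*a]
def render(p,l,xy,z0=0):
    m=np.zeros((1920,2560),np.uint8); pr=P[l]
    C=[proj(p,ring*r/1000+[xy[0],xy[1],z0+z/1000]) for z,r in pr]
    for A,B in zip(C,C[1:]):
        cv2.fillConvexPoly(m,cv2.convexHull(((np.r_[A,B]+.5)*4).round().astype(np.int32)),1)
    return cv2.resize(m.astype(np.float32),(640,480),interpolation=cv2.INTER_AREA)
def fit(l,views,x0,z0=0):
    def cost(x):
        s=0
        for p,m in views:
            r=render(p,l,x,z0); s+=1-np.minimum(r,m).sum()/np.maximum(r,m).sum()
        return s/len(views)
    o=minimize(cost,x0,method="Nelder-Mead",options=dict(initial_simplex=np.array([x0,[x0[0]+.01,x0[1]],[x0[0],x0[1]+.01]]),xatol=2e-4,fatol=1e-4))
    return o.x,o.fun
E
python3 - <<'E'
from h import *
pt=arm.get_image("top"); ps=arm.get_image("scene")
seeds=dict(oil_bottle=(255,216),vinegar_bottle=(383,201),pepper_mill=(393,258),salt_shaker=(256,342),bud_vase=(324,206),candlestick=(256,275),egg_cup=(397,325))
for l,uv in seeds.items():
    x0=ray(pt,uv,0)[:2]; vs=[]
    for p in (pt,ps):
        g=proj(p,[*x0,.05])[0]
        c=[r for r in arm.trace(l,p) if np.hypot(*(np.array(r["centre"])*[640,480]-g))<22]
        if c: vs.append((p,c[0]["region"].astype(np.float32)))
    print(l,x0.round(3),len(vs),[ (fit(l,[v],x0)[0].round(4),round(fit(l,[v],x0)[1],2)) for v in vs], fit(l,vs,x0)[0].round(4) if vs else "")
t=arm.trace("caddy",pt); print("caddy",[(r["conf"],r["region"].sum()) for r in t])
c=pt["frame"][205:360,420:585,::-1]; cv2.imwrite("pics/c0.png",cv2.resize(c,None,fx=3.8,fy=3.8,interpolation=cv2.INTER_CUBIC))
np.savez("top.npz",T=pt["T"],mtx=pt["mtx"],f=pt["frame"])
E
```

```text
oil_bottle [0.677 0.129] 2 [(array([0.6796, 0.1268]), np.float64(0.05)), (array([0.6774, 0.125 ]), np.float64(0.03))] [0.6796 0.1259]
vinegar_bottle [ 0.685 -0.129] 2 [(array([ 0.6879, -0.1258]), np.float64(0.05)), (array([ 0.686 , -0.1293]), np.float64(0.23))] [ 0.6883 -0.1265]
pepper_mill [ 0.568 -0.136] 2 [(array([ 0.5772, -0.1352]), np.float64(0.05)), (array([ 0.5764, -0.1367]), np.float64(0.07))] [ 0.5777 -0.1356]
salt_shaker [0.429 0.142] 2 [(array([0.4301, 0.1433]), np.float64(0.05)), (array([0.4277, 0.1413]), np.float64(0.05))] [0.43   0.1427]
bud_vase [ 0.685 -0.01 ] 2 [(array([ 0.6838, -0.0082]), np.float64(0.06)), (array([ 0.686 , -0.0092]), np.float64(0.07))] [ 0.6844 -0.0088]
candlestick [0.558 0.134] 2 [(array([0.5608, 0.135 ]), np.float64(0.05)), (array([0.5621, 0.1347]), np.float64(0.25))] [0.5608 0.1345]
egg_cup [ 0.437 -0.129] 2 [(array([ 0.4371, -0.1249]), np.float64(0.08)), (array([ 0.4367, -0.1263]), np.float64(0.16))] [ 0.437  -0.1259]
caddy [(0.6, np.int64(9626))]
```

View pics/c0.png

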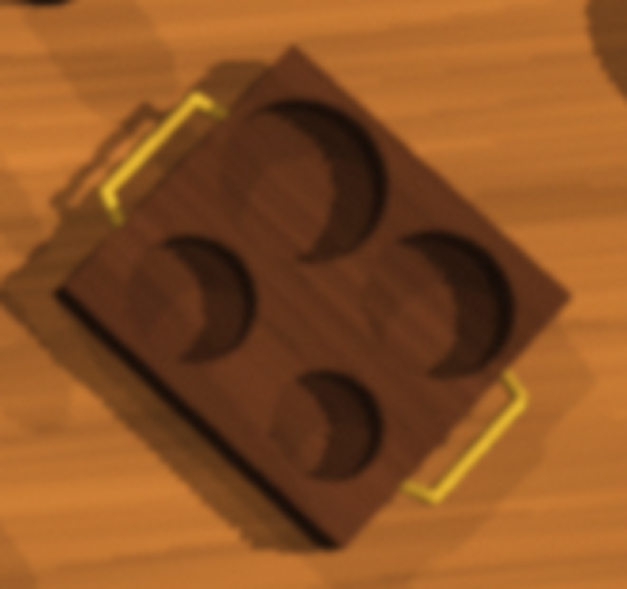

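```bash
cat > cad.py <<'E'
from h import *
d=np.load("top.npz"); pt=dict(T=d["T"],mtx=d["mtx"])
px=np.array([(293,47),(571,296),(338,548),(60,290)])/3.8+[420,205]-.4
loc=np.array([(-92,87),(92,87),(92,-87),(-92,-87)])/1000
W=np.array([ray(pt,u,.036)[:2] for u in px])
lc=loc-loc.mean(0); wc=W-W.mean(0)
th=np.arctan2((lc[:,0]*wc[:,1]-lc[:,1]*wc[:,0]).sum(),(lc*wc).sum())
M=np.array([[np.cos(th),-np.sin(th)],[np.sin(th),np.cos(th)]]); c=W.mean(0)
slots=dict(oil=(-42,37),vin=(47,37),mill=(-42,-47),salt=(47,-47))
S={k:c+M@np.array(v)/1000 for k,v in slots.items()}
if __name__=="__main__":
    print(c,np.degrees(th),(W-c-lc@M.T).round(4).tolist()); print({k:v.round(4) for k,v in S.items()})
    from scipy.spatial.transform import Rotation as R
    f=d["f"][...,::-1].copy()
    f=cv2.resize(f[205:360,420:585],None,fx=3.8,fy=3.8,interpolation=cv2.INTER_CUBIC)
    for k,r in dict(oil=42,vin=37,mill=32,salt=27).items():
        q=(proj(pt,ring*r/1000+[*S[k],.036])-[420,205]+.4)*3.8
        cv2.polylines(f,[q.round().astype(int)],True,(0,255,0),1)
    cv2.imwrite("pics/c1.png",f)
    s=arm.observe(); print(R.from_rotvec(s["ee_rot"]).as_matrix().round(3))
E
python3 cad.py
```

```text
[ 0.49814779 -0.33169404] -139.69680104001012 [[-0.0012, -0.001], [0.0007, -0.0], [0.002, 0.0011], [-0.0015, -0.0001]]
{'oil': array([ 0.5541, -0.3327]), 'vin': array([ 0.4862, -0.3903]), 'mill': array([ 0.4998, -0.2687]), 'salt': array([ 0.4319, -0.3263])}
[[-0.896  0.445  0.   ]
 [ 0.445  0.896 -0.   ]
 [-0.     0.    -1.   ]]
```

View pics/c1.png

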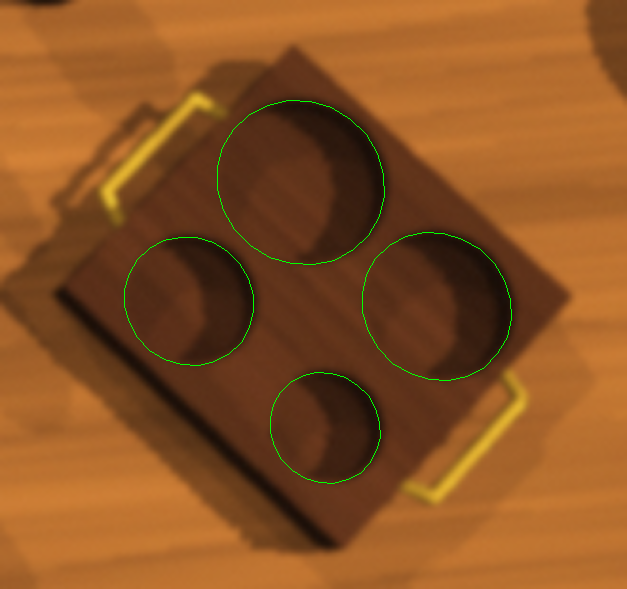

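Call:
{"fn": "carry_out", "kwargs": {"claw": [6,6,6,6,6,6,6,6,6,6], "delta_pos": [[0,0,0],[0,0,0],[0,0,0],[0,0,0],[0,0,0],[0,0,0],[0,0,0],[0,0,0],[0,0,0],[0,0,0]], "angular": [[0,0,0.145],[0,0,0.145],[0,0,0.145],[0,0,0.145],[0,0,0.145],[0,0,0.145],[0,0,0.145],[0,0,0.145],[0,0,0.145],[0,0,0.145]], "force": 25}}

```text
clock: 2.75
position: [0.2779, 0.5599, 0.2268]
ee_rot: [-2.57, -1.806, -0.0]
force: [0.6, 0.5, -0.5]
width: 0.653
gripper_force: 0.0
```

```bash
cat > go.py <<'E'
# usage: go.py x y z psi_deg : shift in tool axes (cm) to put the TCP there at the present orientation
import sys; from h import *
s=arm.observe(); M=R.from_rotvec(s["ee_rot"]).as_matrix()
t=np.array([float(v) for v in sys.argv[1:4]]); psi=np.degrees(np.arctan2(M[1,1],M[0,1]))
print("t",s["clock"],"tcp",s["position"].round(4),"psi",psi.round(2),"tilt",M[2,:2].round(4),"j",s["joints"].round(2),"w",round(s["width"],3),"gf",round(s["gripper_force"],1),"F",s["force"].round(1))
print("tool cm",(M.T@(t-s["position"])*100).round(2), "turn z", round(np.radians((psi-float(sys.argv[4])+180)%360-180),3) if len(sys.argv)>4 else "")
E
python3 go.py .679 .126 .226 -20
```

```text
t 2.75 tcp [0.2779 0.5599 0.2268] psi -19.82 tilt [ 0.0001 -0.    ] j [-1.44  0.44  0.36  1.59 -0.17  1.13 -1.39] w 0.653 gf 0.0 F [ 0.6  0.5 -0.5]
tool cm [-27.22  52.45   0.07] turn z 0.003
```

Call:
{"fn": "carry_out", "kwargs": {"claw": [6,6,6,6,6,6,6,6,6,6,6,6,6,6,6,6,6,6], "delta_pos": [[-1.6,3.1,0],[-1.6,3.1,0],[-1.6,3.1,0],[-1.6,3.1,0],[-1.6,3.1,0],[-1.6,3.1,0],[-1.6,3.1,0],[-1.6,3.1,0],[-1.6,3.1,0],[-1.6,3.1,0],[-1.6,3.1,0],[-1.6,3.1,0],[-1.6,3.1,0],[-1.6,3.1,0],[-1.6,3.1,0],[-1.6,3.1,0],[-1.6,2.8,0],[0,0,0]], "angular": [[0,0,0],[0,0,0],[0,0,0],[0,0,0],[0,0,0],[0,0,0],[0,0,0],[0,0,0],[0,0,0],[0,0,0],[0,0,0],[0,0,0],[0,0,0],[0,0,0],[0,0,0],[0,0,0],[0,0,0],[0,0,0]]}}

```text
clock: 4.55
position: [0.6835, 0.1225, 0.2266]
ee_rot: [2.568, 1.803, -0.001]
force: [-0.2, -0.3, 0.2]
width: 0.652
gripper_force: 0.0
```

```bash
python3 go.py .679 .126 .108 -20
python3 - <<'E'
from h import *
p=arm.get_image("wrist"); cv2.imwrite("pics/w1.png",p["frame"][...,::-1])
r=arm.trace("oil_bottle",p); print([(x["conf"],x["centre"]) for x in r])
if r: print(fit("oil_bottle",[(p,r[0]["region"].astype(np.float32))],[.679,.126]))
print(p["T"].round(3).tolist())
E
```

```text
t 4.55 tcp [0.6835 0.1225 0.2266] psi -19.86 tilt [-0.0028  0.0026] j [-0.53  0.57  0.46  1.41 -0.26  1.22 -0.39] w 0.652 gf 0.0 F [-0.2 -0.3  0.2]
tool cm [ 0.2  -0.57 11.86] turn z 0.002
[(0.67, [0.4841, 0.4565])]
(array([0.68013978, 0.12543214]), np.float64(0.02911442518234253))
[[0.941, -0.329, -0.084, 0.706], [-0.339, -0.909, -0.243, 0.186], [0.003, 0.257, -0.966, 0.384], [0.0, 0.0, 0.0, 1.0]]
```

View pics/w1.png

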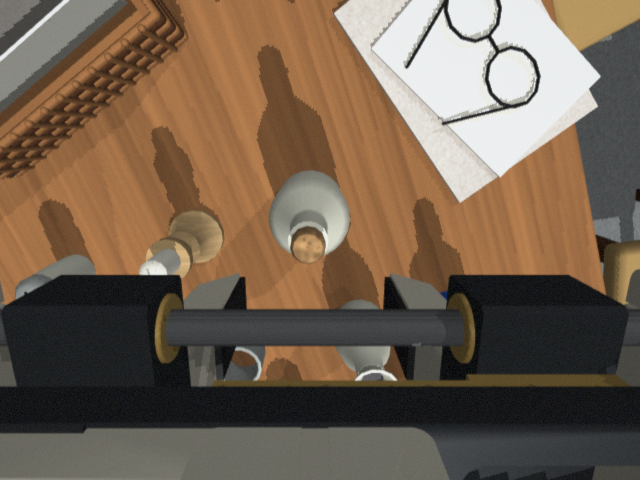

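Call:
{"fn": "carry_out", "kwargs": {"claw": [6,6], "delta_pos": [[0,0,0],[0,0,0]], "angular": [[0,0,0],[0,0,0]]}}

```text
clock: 4.85
position: [0.6806, 0.1303, 0.2268]
ee_rot: [-2.563, -1.816, -0.0]
force: [-0.3, -0.3, 0.2]
width: 0.652
gripper_force: 0.0
```

```bash
python3 go.py .680 .1255 .108 -20
```

```text
t 4.85 tcp [0.6806 0.1303 0.2268] psi -19.37 tilt [ 0.0007 -0.0006] j [-0.54  0.57  0.46  1.41 -0.26  1.22 -0.39] w 0.652 gf 0.0 F [-0.3 -0.3  0.2]
tool cm [-0.48  0.11 11.88] turn z 0.011
```

Call:
{"fn": "carry_out", "kwargs": {"claw": [6,6,6,6,6,6,6], "delta_pos": [[0,0,1],[0,0,1.5],[0,0,1.5],[0,0,1],[0,0,0],[0,0,0],[0,0,0]], "angular": [[0,0,0],[0,0,0],[0,0,0],[0,0,0],[0,0,0],[0,0,0],[0,0,0]]}}

```text
clock: 5.55
position: [0.6817, 0.1285, 0.1773]
ee_rot: [2.565, 1.813, 0.001]
force: [-1.1, -0.5, 0.2]
width: 0.656
gripper_force: 0.0
```

```bash
python3 go.py .680 .1255 .108 -20
```

```text
t 5.55 tcp [0.6817 0.1285 0.1773] psi -19.49 tilt [0.0004 0.001 ] j [-0.53  0.61  0.45  1.47 -0.28  1.12 -0.38] w 0.656 gf 0.0 F [-1.1 -0.5  0.2]
tool cm [-0.34 -0.07  6.93] turn z 0.009
```

Call:
{"fn": "carry_out", "kwargs": {"claw": [6,6,6,6,6,6,6,6,2,2,2,2,2,2,2,2,2,2], "delta_pos": [[-0.2,-0.1,1],[0,0,1.5],[0,0,1.5],[0,0,1.5],[0,0,1],[0,0,0.4],[0,0,0],[0,0,0],[0,0,0],[0,0,0],[0,0,0],[0,0,0],[0,0,0],[0,0,0],[0,0,0],[0,0,0],[0,0,0],[0,0,0]], "angular": [[0,0,0],[0,0,0],[0,0,0],[0,0,0],[0,0,0],[0,0,0],[0,0,0],[0,0,0],[0,0,0],[0,0,0],[0,0,0],[0,0,0],[0,0,0],[0,0,0],[0,0,0],[0,0,0],[0,0,0],[0,0,0]]}}

```text
clock: 7.35
position: [0.6797, 0.127, 0.1078]
ee_rot: [2.565, 1.813, 0.0]
force: [1.9, -0.9, -0.8]
width: 0.28
gripper_force: 24.0
```

```bash
python3 go.py .680 .1255 .108 -20
```

```text
t 7.35 tcp [0.6797 0.127  0.1078] psi -19.49 tilt [0.0001 0.0003] j [-0.52  0.67  0.42  1.55 -0.31  0.99 -0.35] w 0.28 gf 24.0 F [ 1.9 -0.9 -0.8]
tool cm [-0.13  0.08 -0.02] turn z 0.009
```

Call:
{"fn": "carry_out", "kwargs": {"claw": [2,2,2,2,2,2,2,2,2], "delta_pos": [[0,0,-0.5],[0,0,-1.5],[0,0,-2.5],[0,0,-3],[0,0,-3],[0,0,-3],[0,0,-2],[0,0,-1],[0,0,-0.5]], "angular": [[0,0,0],[0,0,0],[0,0,0],[0,0,0],[0,0,0],[0,0,0],[0,0,0],[0,0,0],[0,0,0]], "force": 35}}

```text
clock: 8.25
position: [0.6796, 0.127, 0.279]
ee_rot: [2.565, 1.813, 0.002]
force: [0.0, 0.3, -4.5]
width: 0.277
gripper_force: 33.8
```

Call:
{"fn": "carry_out", "kwargs": {"claw": [2,2,2,2,2,2,2,2,2,2,2,2,2,2,2,2,2,2,2,2], "delta_pos": [[-1,0,0],[-2,0,0],[-3,0.2,0],[-3,0.3,0],[-3,0.3,0],[-3,0.3,0],[-3,0.3,0],[-3,0.3,0],[-3,0.3,0],[-3,0.3,0],[-3,0.3,0],[-3,0.3,0],[-3,0.3,0],[-3,0.3,0],[-3,0,0],[-2.5,0,0],[-1.5,0,0],[-1,0,0],[-0.5,0,0],[0,0,0]], "angular": [[0,0,0],[0,0,0],[0,0,0],[0,0,0],[0,0,0],[0,0,0],[0,0,0],[0,0,0],[0,0,0],[0,0,0],[0,0,0],[0,0,0],[0,0,0],[0,0,0],[0,0,0],[0,0,0],[0,0,0],[0,0,0],[0,0,0],[0,0,0]]}}

```text
clock: 10.25
position: [0.554, -0.3323, 0.2775]
ee_rot: [-2.565, -1.813, 0.0]
force: [-0.1, 0.4, -4.1]
width: 0.279
gripper_force: 33.8
```

```bash
python3 go.py .5541 -.3327 .121 -20
```

```text
t 10.25 tcp [ 0.554  -0.3323  0.2775] psi -19.48 tilt [ 0.0003 -0.0004] j [ 0.1   0.47  0.55  1.47 -0.25  1.27  0.34] w 0.279 gf 33.8 F [-0.1  0.4 -4.1]
tool cm [-0.04  0.03 15.65] turn z 0.009
```

Call:
{"fn": "carry_out", "kwargs": {"claw": [2,2,2,2,2,2,2,2,2,2,2,2,2], "delta_pos": [[0,0,1],[0,0,2],[0,0,2.5],[0,0,2.5],[0,0,2],[0,0,1.5],[0,0,1],[0,0,1],[0,0,1],[0,0,0.6],[0,0,0.4],[0,0,0.1],[0,0,0]], "angular": [[0,0,0],[0,0,0],[0,0,0],[0,0,0],[0,0,0],[0,0,0],[0,0,0],[0,0,0],[0,0,0],[0,0,0],[0,0,0],[0,0,0],[0,0,0]]}}

```text
clock: 11.55
position: [0.5543, -0.3325, 0.1219]
ee_rot: [2.565, 1.813, 0.0]
force: [0.2, 0.0, -4.4]
width: 0.279
gripper_force: 33.8
```

```bash
python3 go.py .5541 -.3327 .120 -20
```

```text
t 11.55 tcp [ 0.5543 -0.3325  0.1219] psi -19.49 tilt [0.0001 0.0003] j [ 0.14  0.6   0.49  1.67 -0.33  0.96  0.41] w 0.279 gf 33.8 F [ 0.2  0.  -4.4]
tool cm [-0.02 -0.01  0.19] turn z 0.009
```

Call:
{"fn": "carry_out", "kwargs": {"claw": [2,2,2,6,6,6,6,6,6,6,6,6,6,6,6,6], "delta_pos": [[0,0,0.1],[0,0,0.1],[0,0,0],[0,0,0],[0,0,0],[0,0,0],[0,0,0],[0,0,0],[0,0,-1],[0,0,-2],[0,0,-2.5],[0,0,-2.5],[0,0,-2],[0,0,-1],[0,0,-0.5],[0,0,0]], "angular": [[0,0,0],[0,0,0],[0,0,0],[0,0,0],[0,0,0],[0,0,0],[0,0,0],[0,0,0],[0,0,0],[0,0,0],[0,0,0],[0,0,0],[0,0,0],[0,0,0],[0,0,0],[0,0,0]]}}

```text
clock: 13.15
position: [0.5542, -0.3324, 0.2349]
ee_rot: [2.565, 1.813, 0.0]
force: [-0.3, -0.2, -0.5]
width: 0.656
gripper_force: 0.0
```

```bash
python3 go.py .6875 -.127 .23 -20
```

```text
t 13.15 tcp [ 0.5542 -0.3324  0.2349] psi -19.48 tilt [0.0001 0.0004] j [ 0.11  0.5   0.54  1.54 -0.27  1.18  0.36] w 0.656 gf 0.0 F [-0.3 -0.2 -0.5]
tool cm [23.81  5.72  0.5 ] turn z 0.009
```

Call:
{"fn": "carry_out", "kwargs": {"claw": [6,6,6,6,6,6,6,6,6,6,6,6,6], "delta_pos": [[1,0.3,0],[2,0.5,0],[3,0.7,0],[3,0.7,0],[3,0.7,0],[3,0.7,0],[3,0.7,0],[2.5,0.6,0],[1.5,0.4,0],[1,0.2,0],[0.6,0.2,0],[0.2,0,0],[0,0,0]], "angular": [[0,0,0],[0,0,0],[0,0,0],[0,0,0],[0,0,0],[0,0,0],[0,0,0],[0,0,0],[0,0,0],[0,0,0],[0,0,0],[0,0,0],[0,0,0]]}}

```text
clock: 14.45
position: [0.6869, -0.128, 0.2348]
ee_rot: [2.566, 1.812, -0.001]
force: [-0.6, -0.9, 1.5]
width: 0.655
gripper_force: 0.0
```

```bash
python3 - <<'E'
from h import *
p=arm.get_image("wrist"); r=arm.trace("vinegar_bottle",p)
for x in r:
    g=np.array(x["centre"])*[640,480]; x0=ray(p,g,.06)[:2]
    print(x["conf"],g.round(),p["frame"][x["region"]].mean(0).round(),fit("vinegar_bottle",[(p,x["region"].astype(np.float32))],x0))
t=arm.get_image("top"); cv2.imwrite("pics/t2.png",t["frame"][150:380,220:600,::-1])
E
python3 go.py .688 -.127 .086 -20
```

```text
0.7 [381.  73.] [ 85. 105. 159.] (array([ 0.77612236, -0.03701596]), np.float64(0.035975098609924316))
0.61 [355. 300.] [68. 60. 48.] (array([ 0.69237617, -0.22696886]), np.float64(0.41981834173202515))
0.6 [318. 211.] [208. 201. 179.] (array([ 0.68848126, -0.12699532]), np.float64(0.03623771667480469))
t 14.6 tcp [ 0.6868 -0.1283  0.235 ] psi -19.57 tilt [-0.0003  0.0002] j [-0.19  0.58  0.51  1.39 -0.29  1.25 -0.  ] w 0.653 gf 0.0 F [-0.5  0.6  0.1]
tool cm [ 0.16  0.06 14.9 ] turn z 0.007
```

View pics/t2.png

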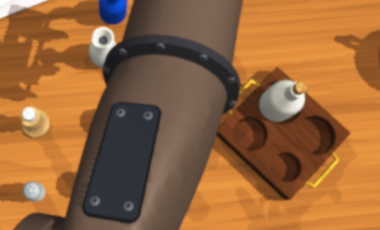

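Call:
{"fn": "carry_out", "kwargs": {"claw": [6,6,6,6,6,6,6,6,6,6,6,2,2,2,2,2,2,2,2,2], "delta_pos": [[0.15,0.1,1],[0,0,2],[0,0,2],[0,0,2],[0,0,2],[0,0,2],[0,0,2],[0,0,1],[0,0,0.6],[0,0,0.3],[0,0,0],[0,0,0],[0,0,0],[0,0,0],[0,0,0],[0,0,0],[0,0,0],[0,0,0],[0,0,0],[0,0,0]], "angular": [[0,0,0],[0,0,0],[0,0,0],[0,0,0],[0,0,0],[0,0,0],[0,0,0],[0,0,0],[0,0,0],[0,0,0],[0,0,0],[0,0,0],[0,0,0],[0,0,0],[0,0,0],[0,0,0],[0,0,0],[0,0,0],[0,0,0],[0,0,0]]}}

```text
clock: 16.6
position: [0.6889, -0.126, 0.0859]
ee_rot: [2.565, 1.813, 0.0]
force: [0.2, 0.9, 2.1]
width: 0.273
gripper_force: 34.4
```

Call:
{"fn": "carry_out", "kwargs": {"claw": [2,2,2,2,2,2,2,2,2,2], "delta_pos": [[0,0,-0.5],[0,0,-1.5],[0,0,-2.5],[0,0,-3],[0,0,-3],[0,0,-3.5],[0,0,-3],[0,0,-2],[0,0,-1],[0,0,-0.5]], "angular": [[0,0,0],[0,0,0],[0,0,0],[0,0,0],[0,0,0],[0,0,0],[0,0,0],[0,0,0],[0,0,0],[0,0,0]]}}

```text
clock: 17.6
position: [0.6887, -0.1262, 0.292]
ee_rot: [2.565, 1.813, 0.002]
force: [-0.5, -0.6, -2.9]
width: 0.275
gripper_force: 34.4
```

```bash
python3 go.py .4843 -.3926 .098 -20
```

```text
t 17.6 tcp [ 0.6887 -0.1262  0.292 ] psi -19.49 tilt [0.0003 0.0012] j [-0.2   0.56  0.53  1.29 -0.28  1.36 -0.02] w 0.275 gf 34.4 F [-0.5 -0.6 -2.9]
tool cm [-31.94 -10.4   19.38] turn z 0.009
```

Call:
{"fn": "carry_out", "kwargs": {"claw": [2,2,2,2,2,2,2,2,2,2,2,2,2,2,2,2], "delta_pos": [[-1,-0.3,0],[-2,-0.6,0],[-3,-1,0],[-3,-1,0],[-3,-1,0],[-3,-1,0],[-3,-1,0],[-3,-1,0],[-3,-1,0],[-2.5,-0.7,0],[-2,-0.55,0],[-1.5,-0.5,0],[-1,-0.3,0],[-0.6,-0.1,0],[-0.2,0,0],[0,0,0]], "angular": [[0,0,0],[0,0,0],[0,0,0],[0,0,0],[0,0,0],[0,0,0],[0,0,0],[0,0,0],[0,0,0],[0,0,0],[0,0,0],[0,0,0],[0,0,0],[0,0,0],[0,0,0],[0,0,0]]}}

```text
clock: 19.2
position: [0.4883, -0.3918, 0.2905]
ee_rot: [-2.564, -1.814, -0.0]
force: [-0.0, -0.3, -2.3]
width: 0.276
gripper_force: 34.4
```

```bash
python3 go.py .4881 -.3926 .098 -20
```

```text
t 19.2 tcp [ 0.4883 -0.3918  0.2905] psi -19.44 tilt [ 0.0003 -0.0001] j [ 0.2   0.43  0.59  1.51 -0.24  1.28  0.48] w 0.276 gf 34.4 F [-0.  -0.3 -2.3]
tool cm [-0.09  0.   19.25] turn z 0.01
```

Call:
{"fn": "carry_out", "kwargs": {"claw": [2,2,2,2,2,2,2,2,2,2,2,2,2,2], "delta_pos": [[-0.1,0,1],[0,0,2],[0,0,3],[0,0,3],[0,0,3],[0,0,2],[0,0,1.5],[0,0,1],[0,0,1],[0,0,0.8],[0,0,0.5],[0,0,0.2],[0,0,0],[0,0,0]], "angular": [[0,0,0],[0,0,0],[0,0,0],[0,0,0],[0,0,0],[0,0,0],[0,0,0],[0,0,0],[0,0,0],[0,0,0],[0,0,0],[0,0,0],[0,0,0],[0,0,0]]}}

```text
clock: 20.6
position: [0.4878, -0.3934, 0.1012]
ee_rot: [2.565, 1.813, 0.0]
force: [0.0, -0.2, -2.7]
width: 0.279
gripper_force: 34.4
```

Call:
{"fn": "carry_out", "kwargs": {"claw": [2,2,2,6,6,6,6,6,6,6,6,6,6,6,6,6], "delta_pos": [[0,0,0.1],[0,0,0.1],[0,0,0],[0,0,0],[0,0,0],[0,0,0],[0,0,0],[0,0,0],[0,0,-1],[0,0,-2],[0,0,-3],[0,0,-3],[0,0,-3],[0,0,-1.5],[0,0,-0.5],[0,0,0]], "angular": [[0,0,0],[0,0,0],[0,0,0],[0,0,0],[0,0,0],[0,0,0],[0,0,0],[0,0,0],[0,0,0],[0,0,0],[0,0,0],[0,0,0],[0,0,0],[0,0,0],[0,0,0],[0,0,0]]}}

```text
clock: 22.2
position: [0.4877, -0.3933, 0.2395]
ee_rot: [2.564, 1.813, 0.001]
force: [-0.4, -0.8, -0.4]
width: 0.654
gripper_force: 0.0
```

```bash
python3 go.py .577 -.1357 .235 20
```

```text
t 22.2 tcp [ 0.4877 -0.3933  0.2395] psi -19.48 tilt [-0.0001  0.0013] j [ 0.21  0.46  0.57  1.59 -0.27  1.17  0.5 ] w 0.654 gf 0.0 F [-0.4 -0.8 -0.4]
tool cm [27.27 -0.18  0.44] turn z -0.689
```

Call:
{"fn": "carry_out", "kwargs": {"claw": [7,7,7,7,7,7,7,7,7,7,7,7,7,7,7,7,7,7,7], "delta_pos": [[1,0,0],[2,0,0],[3,0,0],[3,0,0],[3,0,0],[3,0,0],[3,0,0],[3,0,0],[2.5,0,0],[1.8,0,0],[1,-0.2,0],[0.7,0,0],[0.3,0,0],[0,0,0],[0,0,0],[0,0,0],[0,0,0],[0,0,0],[0,0,0]], "angular": [[0,0,0],[0,0,0],[0,0,0],[0,0,0],[0,0,0],[0,0,0],[0,0,0],[0,0,0],[0,0,0],[0,0,0],[0,0,0],[0,0,-0.07],[0,0,-0.13],[0,0,-0.14],[0,0,-0.14],[0,0,-0.12],[0,0,-0.07],[0,0,-0.02],[0,0,0]]}}

```text
clock: 24.1
position: [0.5761, -0.1353, 0.2382]
ee_rot: [-1.803, -2.572, 0.001]
force: [0.1, -0.3, -0.8]
width: 0.763
gripper_force: 0.0
```

```bash
python3 - <<'E'
from h import *
p=arm.get_image("wrist"); r=arm.trace("pepper_mill",p)
for x in r:
    g=np.array(x["centre"])*[640,480]; x0=ray(p,g,.06)[:2]
    print(x["conf"],g.round(),fit("pepper_mill",[(p,x["region"].astype(np.float32))],x0))
E
python3 go.py .577 -.1357 .074 20
```

```text
0.65 [316. 222.] (array([ 0.57763958, -0.13701886]), np.float64(0.02660524845123291))
t 24.2 tcp [ 0.5763 -0.1351  0.2385] psi 19.94 tilt [ 0.0002 -0.0004] j [-0.13  0.38  0.37  1.66 -0.15  1.13  0.63] w 0.764 gf 0.0 F [-0.1 -0.3 -0.4]
tool cm [-0.08  0.05 16.45] turn z -0.001
```

Call:
{"fn": "carry_out", "kwargs": {"claw": [7,7,7,7,7,7,7,7,7,7,7,3,3,3,3,3,3,3,3,3], "delta_pos": [[-0.15,0.05,1],[0,0,2],[0,0,2.5],[0,0,2.5],[0,0,2.5],[0,0,2],[0,0,2],[0,0,1],[0,0,0.6],[0,0,0.3],[0,0,0],[0,0,0],[0,0,0],[0,0,0],[0,0,0],[0,0,0],[0,0,0],[0,0,0],[0,0,0],[0,0,0]], "angular": [[0,0,0],[0,0,0],[0,0,0],[0,0,0],[0,0,0],[0,0,0],[0,0,0],[0,0,0],[0,0,0],[0,0,0],[0,0,0],[0,0,0],[0,0,0],[0,0,0],[0,0,0],[0,0,0],[0,0,0],[0,0,0],[0,0,0],[0,0,0]], "force": 25}}

```text
clock: 26.2
position: [0.5778, -0.1364, 0.0749]
ee_rot: [1.801, 2.574, 0.0]
force: [0.1, 0.2, 3.6]
width: 0.412
gripper_force: 25.0
```

Call:
{"fn": "carry_out", "kwargs": {"claw": [3,3,3,3,3,3,3,3,3,3], "delta_pos": [[0,0,-0.5],[0,0,-1.5],[0,0,-2.5],[0,0,-3],[0,0,-3],[0,0,-3.5],[0,0,-3],[0,0,-1.5],[0,0,-0.5],[0,0,0]], "angular": [[0,0,0],[0,0,0],[0,0,0],[0,0,0],[0,0,0],[0,0,0],[0,0,0],[0,0,0],[0,0,0],[0,0,0]]}}

```text
clock: 27.2
position: [0.5773, -0.1363, 0.2647]
ee_rot: [-1.801, -2.574, -0.0]
force: [-0.3, 0.3, -1.3]
width: 0.415
gripper_force: 25.0
```

```bash
python3 go.py .5021 -.2668 .086 20
```

```text
t 27.2 tcp [ 0.5773 -0.1363  0.2647] psi 20.05 tilt [0.0001 0.0001] j [-0.13  0.36  0.38  1.62 -0.14  1.19  0.63] w 0.415 gf 25.0 F [-0.3  0.3 -1.3]
tool cm [ -9.68 -11.54  17.87] turn z 0.001
```

Call:
{"fn": "carry_out", "kwargs": {"claw": [3,3,3,3,3,3,3,3,3,3], "delta_pos": [[-0.6,-0.7,0],[-1.2,-1.4,0],[-2,-2.4,0],[-2,-2.4,0],[-1.7,-2,0],[-1.2,-1.4,0],[-0.6,-0.8,0],[-0.3,-0.4,0],[-0.1,0,0],[0,0,0]], "angular": [[0,0,0],[0,0,0],[0,0,0],[0,0,0],[0,0,0],[0,0,0],[0,0,0],[0,0,0],[0,0,0],[0,0,0]]}}

```text
clock: 28.2
position: [0.5033, -0.266, 0.2644]
ee_rot: [-1.799, -2.575, -0.001]
force: [0.4, -0.2, -1.6]
width: 0.415
gripper_force: 25.0
```

```bash
python3 go.py .5021 -.2668 .087 20
```

```text
t 28.2 tcp [ 0.5033 -0.266   0.2644] psi 20.12 tilt [0.0006 0.    ] j [ 0.07  0.32  0.43  1.68 -0.14  1.17  0.89] w 0.415 gf 25.0 F [ 0.4 -0.2 -1.6]
tool cm [-0.05 -0.14 17.74] turn z 0.002
```

Call:
{"fn": "carry_out", "kwargs": {"claw": [3,3,3,3,3,3,3,3,3,3,3,3,3,3], "delta_pos": [[0,-0.1,1],[0,0,2],[0,0,2.5],[0,0,2.5],[0,0,2.5],[0,0,2],[0,0,1.5],[0,0,1],[0,0,1],[0,0,0.8],[0,0,0.5],[0,0,0.2],[0,0,0],[0,0,0]], "angular": [[0,0,0],[0,0,0],[0,0,0],[0,0,0],[0,0,0],[0,0,0],[0,0,0],[0,0,0],[0,0,0],[0,0,0],[0,0,0],[0,0,0],[0,0,0],[0,0,0]]}}

```text
clock: 29.6
position: [0.5021, -0.2674, 0.0901]
ee_rot: [1.801, 2.574, 0.0]
force: [-0.3, 0.8, -1.4]
width: 0.414
gripper_force: 25.0
```

Call:
{"fn": "carry_out", "kwargs": {"claw": [3,3,3,3,6,6,6,6,6,6,6,6,6,6,6,6], "delta_pos": [[0,0,0.1],[0,0,0.1],[0,0,0.05],[0,0,0],[0,0,0],[0,0,0],[0,0,0],[0,0,0],[0,0,-1],[0,0,-2],[0,0,-3],[0,0,-3],[0,0,-3],[0,0,-2],[0,0,-0.5],[0,0,0]], "angular": [[0,0,0],[0,0,0],[0,0,0],[0,0,0],[0,0,0],[0,0,0],[0,0,0],[0,0,0],[0,0,0],[0,0,0],[0,0,0],[0,0,0],[0,0,0],[0,0,0],[0,0,0],[0,0,0]]}}

```text
clock: 31.2
position: [0.5021, -0.2674, 0.2331]
ee_rot: [1.8, 2.573, 0.001]
force: [-0.7, 0.7, -0.3]
width: 0.655
gripper_force: 0.0
```

```bash
python3 go.py .4295 .1423 .235 85.3
```

```text
t 31.2 tcp [ 0.5021 -0.2674  0.2331] psi 20.05 tilt [-0.001   0.0015] j [ 0.08  0.35  0.43  1.73 -0.16  1.09  0.91] w 0.655 gf 0.0 F [-0.7  0.7 -0.3]
tool cm [40.97  7.23 -0.22] turn z -1.139
```

Call:
{"fn": "carry_out", "kwargs": {"claw": [6.5,6.5,6.5,6.5,6.5,6.5,6.5,6.5,6.5,6.5,6.5,6.5,6.5,6.5,6.5,6.5,6.5,6.5], "delta_pos": [[1,0.2,0],[2,0.4,0],[3,0.5,0],[3,0.5,0],[3,0.5,0],[3,0.5,0],[3,0.5,0],[3,0.5,0],[3,0.5,0],[3,0.5,0],[3,0.5,0],[3,0.5,0],[3,0.5,0],[2.5,0.5,0],[1.5,0.4,0],[0.7,0.2,0],[0.3,0,0],[0,0,0]], "angular": [[0,0,0],[0,0,0],[0,0,0],[0,0,0],[0,0,0],[0,0,0],[0,0,0],[0,0,0],[0,0,0],[0,0,0],[0,0,0],[0,0,0],[0,0,0],[0,0,0],[0,0,0],[0,0,0],[0,0,0],[0,0,0]]}}

```text
clock: 33.0
position: [0.4285, 0.1422, 0.2318]
ee_rot: [-1.801, -2.574, 0.002]
force: [-0.4, -0.2, 0.3]
width: 0.71
gripper_force: 0.0
```

Call:
{"fn": "carry_out", "kwargs": {"claw": [6.5,6.5,6.5,6.5,6.5,6.5,6.5,6.5,6.5,6.5,6.5,6.5], "delta_pos": [[0,0,0],[0,0,0],[0,0,0],[0,0,0],[0,0,0],[0,0,0],[0,0,0],[0,0,0],[0,0,0],[0,0,0],[0,0,0],[0,0,0]], "angular": [[0,0,-0.08],[0,0,-0.13],[0,0,-0.14],[0,0,-0.14],[0,0,-0.14],[0,0,-0.14],[0,0,-0.14],[0,0,-0.12],[0,0,-0.08],[0,0,-0.03],[0,0,0],[0,0,0]]}}

```text
clock: 34.2
position: [0.4289, 0.1422, 0.2322]
ee_rot: [-0.131, -3.139, 0.0]
force: [-0.5, 0.6, -0.7]
width: 0.709
gripper_force: 0.0
```

```bash
python3 - <<'E'
from h import *
p=arm.get_image("wrist"); r=arm.trace("salt_shaker",p)
for x in r:
    g=np.array(x["centre"])*[640,480]; x0=ray(p,g,.04)[:2]
    print(x["conf"],g.round(),fit("salt_shaker",[(p,x["region"].astype(np.float32))],x0))
t=arm.get_image("top"); cv2.imwrite("pics/t3.png",cv2.resize(t["frame"][170:370,330:600,::-1],None,fx=2.5,fy=2.5))
E
python3 go.py .4295 .1423 .038 85.3
```

```text
0.77 [318. 212.] (array([0.43187935, 0.14110754]), np.float64(0.04545634984970093))
t 34.35 tcp [0.4289 0.1425 0.2322] psi 85.3 tilt [ 0. -0.] j [-0.48  0.15  0.04  1.97 -0.01  1.03  1.06] w 0.708 gf 0.0 F [0.8 0.7 0.8]
tool cm [-0.07 -0.02 19.42] turn z 0.0
```

View pics/t3.png

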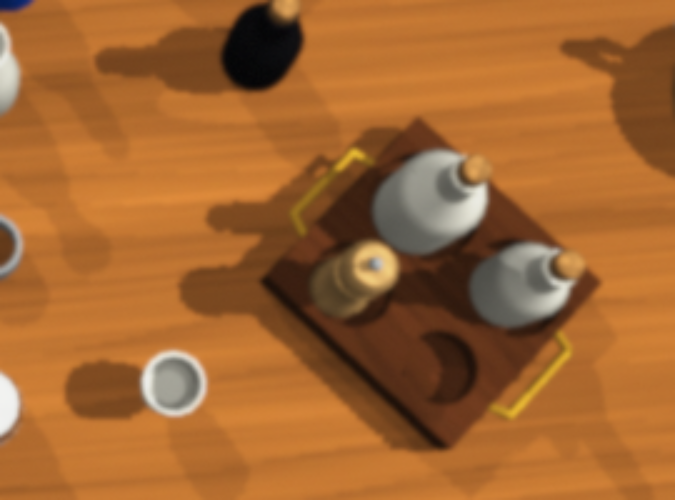

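Call:
{"fn": "carry_out", "kwargs": {"claw": [6.5,6.5,6.5,6.5,6.5,6.5,6.5,6.5,6.5,6.5,6.5,6.5,6.5], "delta_pos": [[-0.15,-0.05,1],[0,0,2],[0,0,3],[0,0,3],[0,0,3],[0,0,2],[0,0,2],[0,0,1.5],[0,0,1],[0,0,0.6],[0,0,0.3],[0,0,0],[0,0,0]], "angular": [[0,0,0],[0,0,0],[0,0,0],[0,0,0],[0,0,0],[0,0,0],[0,0,0],[0,0,0],[0,0,0],[0,0,0],[0,0,0],[0,0,0],[0,0,0]]}}

```text
clock: 35.65
position: [0.4307, 0.1421, 0.0387]
ee_rot: [0.127, 3.138, 0.001]
force: [0.5, -0.0, 0.0]
width: 0.708
gripper_force: 0.0
```

Call:
{"fn": "carry_out", "kwargs": {"claw": [2.5,2.5,2.5,2.5,2.5,2.5,2.5,2.5,2.5], "delta_pos": [[0,0,0],[0,0,0],[0,0,0],[0,0,0],[0,0,0],[0,0,0],[0,0,0],[0,0,0],[0,0,0]], "angular": [[0,0,0],[0,0,0],[0,0,0],[0,0,0],[0,0,0],[0,0,0],[0,0,0],[0,0,0],[0,0,0]], "force": 20}}

```text
clock: 36.55
position: [0.4304, 0.1421, 0.0383]
ee_rot: [0.127, 3.139, 0.0]
force: [0.0, 1.0, 2.4]
width: 0.362
gripper_force: 20.0
```

Call:
{"fn": "carry_out", "kwargs": {"claw": [2.5,2.5,2.5,2.5,2.5,2.5,2.5,2.5,2.5,2.5], "delta_pos": [[0,0,-0.5],[0,0,-1.5],[0,0,-3],[0,0,-3.5],[0,0,-3.5],[0,0,-3.5],[0,0,-3],[0,0,-1.5],[0,0,-0.5],[0,0,0]], "angular": [[0,0,0],[0,0,0],[0,0,0],[0,0,0],[0,0,0],[0,0,0],[0,0,0],[0,0,0],[0,0,0],[0,0,0]]}}

```text
clock: 37.55
position: [0.4303, 0.1419, 0.2434]
ee_rot: [0.127, 3.139, 0.0]
force: [-0.9, -0.2, -1.1]
width: 0.37
gripper_force: 19.9
```

```bash
python3 go.py .4280 -.3263 .05 85.3
```

```text
t 37.55 tcp [0.4303 0.1419 0.2434] psi 85.36 tilt [-0.0005  0.0003] j [-0.48  0.14  0.05  1.95 -0.01  1.05  1.06] w 0.37 gf 19.9 F [-0.9 -0.2 -1.1]
tool cm [ -3.55 -46.69  19.33] turn z 0.001
```

Call:
{"fn": "carry_out", "kwargs": {"claw": [2.5,2.5,2.5,2.5,2.5,2.5,2.5,2.5,2.5,2.5,2.5,2.5,2.5,2.5,2.5,2.5,2.5,2.5,2.5,2.5], "delta_pos": [[-0.1,-1,0],[-0.1,-2,0],[-0.2,-3,0],[-0.2,-3,0],[-0.2,-3,0],[-0.2,-3,0],[-0.2,-3,0],[-0.2,-3,0],[-0.2,-3,0],[-0.2,-3,0],[-0.2,-3,0],[-0.3,-3,0],[-0.3,-3,0],[-0.3,-3,0],[-0.3,-3,0],[-0.2,-2,0],[-0.1,-1,0],[0,-0.5,0],[0,-0.2,0],[0,0,0]], "angular": [[0,0,0],[0,0,0],[0,0,0],[0,0,0],[0,0,0],[0,0,0],[0,0,0],[0,0,0],[0,0,0],[0,0,0],[0,0,0],[0,0,0],[0,0,0],[0,0,0],[0,0,0],[0,0,0],[0,0,0],[0,0,0],[0,0,0],[0,0,0]]}}

```text
clock: 39.55
position: [0.4282, -0.3155, 0.2429]
ee_rot: [-0.126, -3.139, -0.001]
force: [-0.0, -0.6, -0.0]
width: 0.366
gripper_force: 19.9
```

```bash
python3 go.py .4280 -.3263 .0505 85.3
```

```text
t 39.55 tcp [ 0.4282 -0.3155  0.2429] psi 85.41 tilt [0.0005 0.0007] j [ 0.2   0.27  0.43  1.8  -0.13  1.09  2.16] w 0.366 gf 19.9 F [-0.  -0.6 -0. ]
tool cm [-0.07 -1.09 19.24] turn z 0.002
```

Stop at about 25 mm above the floor, check clearance by picture, then finish.

Call:
{"fn": "carry_out", "kwargs": {"claw": [2.5,2.5,2.5,2.5,2.5,2.5,2.5,2.5,2.5,2.5,2.5], "delta_pos": [[0,-0.5,0],[-0.05,-0.4,0.5],[0,-0.2,1.5],[0,0,3],[0,0,3],[0,0,3],[0,0,2.5],[0,0,1.5],[0,0,0.8],[0,0,0.4],[0,0,0]], "angular": [[0,0,0],[0,0,0],[0,0,0],[0,0,0],[0,0,0],[0,0,0],[0,0,0],[0,0,0],[0,0,0],[0,0,0],[0,0,0]]}}

```text
clock: 40.65
position: [0.428, -0.3275, 0.0812]
ee_rot: [0.127, 3.139, -0.0]
force: [0.9, 0.3, -0.9]
width: 0.368
gripper_force: 19.9
```

```bash
python3 go.py .4280 -.3263 .0505 85.3
python3 - <<'E'
from h import *
p=arm.get_image("scene"); cv2.imwrite("pics/s4.png",cv2.resize(p["frame"][110:300,110:320,::-1],None,fx=3,fy=3))
E
```

```text
t 40.65 tcp [ 0.428  -0.3275  0.0812] psi 85.37 tilt [-0.0001 -0.0001] j [ 0.29  0.48  0.36  1.97 -0.25  0.73  2.29] w 0.368 gf 19.9 F [ 0.9  0.3 -0.9]
tool cm [0.01 0.11 3.07] turn z 0.001
```

View pics/s4.png

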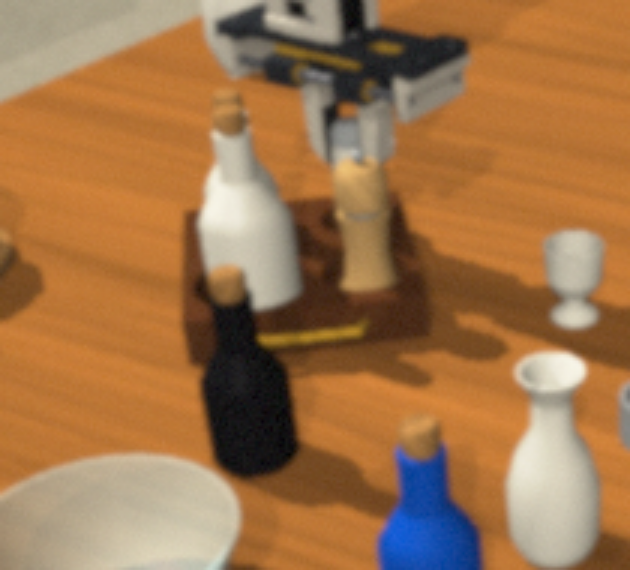

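Call:
{"fn": "carry_out", "kwargs": {"claw": [2.5,2.5,2.5,2.5,2.5,2.5], "delta_pos": [[0,0,0.5],[0,0,0.6],[0,0,0.6],[0,0,0.5],[0,0,0.3],[0,0,0]], "angular": [[0,0,0],[0,0,0],[0,0,0],[0,0,0],[0,0,0],[0,0,0]]}}

```text
clock: 41.3
position: [0.4276, -0.3271, 0.0557]
ee_rot: [-0.127, -3.138, -0.001]
force: [0.2, 0.1, -0.6]
width: 0.366
gripper_force: 19.9
```

Call:
{"fn": "carry_out", "kwargs": {"claw": [2.5,2.5,2.5,2.5,2.5], "delta_pos": [[0,0,0.2],[0,0,0.15],[0,0,0.1],[0,0,0.05],[0,0,0]], "angular": [[0,0,0],[0,0,0],[0,0,0],[0,0,0],[0,0,0]]}}

```text
clock: 41.8
position: [0.4279, -0.3274, 0.0512]
ee_rot: [0.127, 3.139, 0.0]
force: [-0.3, 0.5, -0.9]
width: 0.367
gripper_force: 19.9
```

Call:
{"fn": "carry_out", "kwargs": {"claw": [2.5,2.5,5.5,5.5,5.5,5.5,5.5,5.5,5.5,5.5,5.5,5.5,5.5,5.5,5.5,5.5], "delta_pos": [[0,0,0.1],[0,0,0],[0,0,0],[0,0,0],[0,0,0],[0,0,0],[0,0,0],[0,0,-0.5],[0,0,-1.5],[0,0,-3],[0,0,-3],[0,0,-3],[0,0,-3],[0,0,-3],[0,0,-1.5],[0,0,-0.5]], "angular": [[0,0,0],[0,0,0],[0,0,0],[0,0,0],[0,0,0],[0,0,0],[0,0,0],[0,0,0],[0,0,0],[0,0,0],[0,0,0],[0,0,0],[0,0,0],[0,0,0],[0,0,0],[0,0,0]]}}

```text
clock: 43.4
position: [0.4285, -0.3279, 0.2424]
ee_rot: [0.127, 3.136, -0.002]
force: [-0.3, -0.2, 0.0]
width: 0.596
gripper_force: 0.0
```

Call:
{"fn": "carry_out", "kwargs": {"claw": [5.5,5.5,5.5,5.5,5.5,5.5,5.5,5.5,5.5,5.5,5.5,5.5], "delta_pos": [[0,1,0],[0,2,0],[0,3,0],[0,3,0],[0,3,0],[0,3,0],[0,3,0],[0,3,0],[0,2,0],[0,1,0],[0,0.5,0],[0,0,0]], "angular": [[0,0,0],[0,0,0],[0,0,0],[0,0,0],[0,0,0],[0,0,0],[0,0,0],[0,0,0],[0,0,0],[0,0,0],[0,0,0],[0,0,0]]}}

```text
clock: 44.6
position: [0.4474, -0.0831, 0.2398]
ee_rot: [-0.126, -3.138, 0.0]
force: [0.3, -0.3, -0.3]
width: 0.597
gripper_force: 0.0
```

Run:
```python
from h import *
p=arm.get_image("scene"); t=arm.get_image("top")
a=cv2.resize(p["frame"][110:300,110:320,::-1],(420,380)); b=cv2.resize(t["frame"][190:380,400:590,::-1],(380,380))
cv2.imwrite("pics/f.png",np.hstack([a,b]))
```

```text
(no output)
```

View pics/f.png

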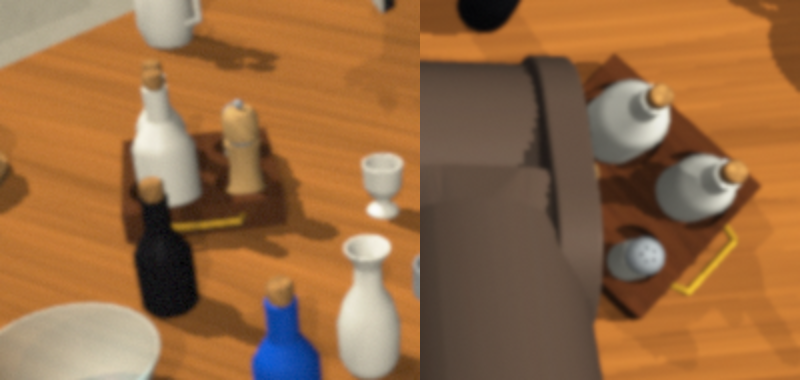

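The left view shows the mill upright at (240,150) and the oil bottle at (165,140). The top view shows oil at (630,120), vinegar at (695,185) and salt at (635,260), all upright in their recesses.

```bash
python3 -c "
from cell import arm; print(arm.sign_off())"
```

```text
the job is handed in; nothing more can be done
None
```

The job is handed in: oil bottle, vinegar bottle, pepper mill and salt shaker were placed in that order, each upright in its own recess in the final pictures; I moved none of the other pieces, and the clock was at about 45 s of the 102 s allowed.

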